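# Gauge the depth to the clay in a pot and lock the reading

### The arm

A 6-joint arm with a two-finger parallel gripper is mounted at the origin on a cart in front of the work surface, level with it; the furniture and walls round the work are solid. World frame = base frame: x ahead of the robot, y to its left, z up, the work surface at z = 0. Lengths are in mm, angles in rad, forces in N, time in s.
With the tool pointing down it reaches from about 350 to 775 mm from the base axis. Payload 7.3 kg.
Tool frame: the origin (TCP) lies between the finger pads; the fingertips stand bot.tip_extent ahead of it and the grasp point (between the pads) lies 6 mm ahead of it (bot.tip_extent is the distance from the TCP to the fingertips, in mm); x points along the fingers, y is the direction in which the jaws open and shut, and the axes are right-handed (so a half turn about x gives the same grasp; the last joint's range is limited). The gripper opens to 92 mm and grips with 3 to 60 N. Pads are 19 mm wide; open, the fingers measure 130 mm over their backs; the gripper's body (75 mm by 190 mm) begins 47 mm behind the grasp point.
Start: joints at [-0.918, 0.342, 1.524, -0, 1.275, -0.146], TCP at [376.197, -366.221, 251.741] pointing down, gripper open.
Joint ranges: [-2.53, 2.53], [-0.77, 2.02], [0.04, 2.7], [-1, 4.14], [0.28, 2.66], [-3.11, 3.11]. Speed limits (rad/s): [2.57, 2.57, 3.14, 3.14, 3.14, 3.14].

### API

Orientations are given as [roll, pitch, yaw] about the fixed x, y, z axes, in that order (R = Rz(yaw) Ry(pitch) Rx(roll)).
In Python, from plant import bot, capture, workorder gives the robot as it stands. The module is installed in compiled form; this text tells all that it offers.
- The arm moves only by the shell command python3 -m crank 'ROWS'. ROWS is JSON, a list of rows, each an object with "linear": the shift along the tool's x, y, z in cm, a list of three; "delta_rot": the turn, a rotation vector about the tool's x, y, z in degrees, a list of three; "fingers": the opening, from 0 (shut) to 1 (fully open). In form: [{"linear": [x, y, z], "delta_rot": [wx, wy, wz], "fingers": fingers}, ...]. A call has exactly 5 rows; each row shifts and turns the commanded pose from where the row before left it, along the tool's axes as they then stand; what a row does not reach is not made up. A row lasts 1/10 s, in which the tool goes at most 50 mm and 8.59 degrees, less where a joint would pass 70% of its speed; a pose out of reach is approached as far as the arm can. A call with a gripper value outside its range is refused whole. The fingers move at their own pace and stop on an object; the grip force is fixed at half the most. Time passes only in rows, so rows that do not move let the fingers close, or fill a call up. It gives the time, the measured TCP pose, the force and the opening at its end, in the units of the state.
- bot.get_obs(): the state, without advancing time (a new reading comes with each control period).
- capture(name): name is "scene" or "top" or "wrist"; returns a dict with "image" (400x640x3 uint8, blue, green, red), "mtx" (3x3 intrinsics, pixels), "pose" (4x4, takes a point from camera to world coordinates). Camera axes: x right, y down, z forward; pixel columns grow to the right and rows downward; lengths in mm; the calibration is good to about 2 mm. A picture is of the moment at which its call begins. There is no depth.
- workorder.close_job(): hands the job in, once; it reports no verdict.
The state is a dict: "time": time; "joint_positions": joint angles; "dq": joint speeds; "tau": joint torques, N m; "tool_pos": TCP position; "tcp_rot": TCP orientation; "contact_force": force on the tool from outside, world axes, zero at the start; "moment": the same for the moment, N m; "grip_width": finger opening in mm.
Only numpy, scipy, OpenCV 4.12 (cv2) and the standard library are available. Lean on these libraries where they do the work, as an engineer would, in place of code of your own. Each camera call takes 0.05 s, during which the arm holds its last target. There are 200 camera calls.

### The job

Measure how deep the dried clay lies in the large grey-brown pot: set the steel depth gauge squarely across the middle of the pot's rim with its probe still up, then gently lower the probe until it just touches the clay, and only then press the gauge's red locking lever down flat. Leave the gauge standing on the pot with the probe on the clay and the lever locked; do not shove the pot about or disturb the other pot, the bowl and the tape roll.

Things in the scene. Friction and masses are not known exactly. Their poses are not given: they have to be found in the camera images.
- gauge: bridge depth gauge, loose, 0.5 kg: steel beam 140 mm long (its x axis) x 32 mm wide (y) x 22 mm high, flat underneath, with a 6 mm high guide boss on top. Origin: centre of the beam's underside, z up. It starts upright on the bench, the end with the red lever (-x) towards the robot. A vertical 10 mm probe rod with a black knob on top runs down through its middle
- gauge_knob (a point): centre of the black knob on the probe rod, 30 mm (gauge x) x 20 mm (gauge y) x 24 mm high, 100 mm above the probe's tip; grip it across the 20 mm. The gauge can be carried by it: the beam then sinks down the rod until the rod is fully up, the knob's centre 115 mm above the beam's underside. With the beam resting on something, about 2.5 N on the knob slides the rod down; it stays where left
- probe_tip (a point): flat lower end of the 10 mm probe rod, on the gauge's middle axis; 15 mm above the beam's underside when the rod is fully up, below the underside once the rod has gone down more than 15 mm
- probe_rod (a joint): travel of the probe rod downwards through the beam in m: 0 fully up, 0.066 fully down; starts between 0 and 0.012. Touching the clay in the pot takes about 0.041 to 0.058 when the gauge stands on the rim
- lock_lever (a joint): red locking lever, rad: 0 raised about 32 degrees (unlocked), 0.55 pressed down level along the beam (locked). Hinge along gauge y at gauge x = -22 mm, 31 mm above the beam's underside; level, it reaches to gauge x = -76 mm and its top is 35 mm above the underside. It takes 1 to 2 N to press down and stays where left
- lever_tip (a point): middle of the broad thumb pad at the end of the red lever, 46 mm from its hinge; the pad is 16 mm long, 18 mm wide, 7 mm thick
- round_pot: large grey-brown thick-walled clay pot, loose, 0.3 kg, 106 mm across and 60 mm high, open at the top with a mouth at least 60 mm wide. The origin is the centre of its underside; the flat rim is 60 mm above it
- clay_top (a point): centre of the flat top of the dried clay inside the pot, a disc about 60 mm across; it lies 26 to 42 mm below the pot's rim and does not give way
- grog_pot: bystander: dark green pot 82 mm across and 48 mm high, origin at the centre of its underside
- bowl_dark: bystander: dark brown bowl, 96 mm across and 44 mm high, origin at the centre of its underside
- tape_roll_small: bystander: cream roll of tape lying flat, 57 mm across and 19 mm high, origin at the centre of its underside

How it is judged:
By the outcome, as a careful person would: the job done as asked, in the order asked, and still so for the second after the job is handed in, with the robot touching nothing.
It also fails if it takes over 51 s, if anything falls off the work surface, if the arm or the gripper's body presses on something with over 40 N, if the wrist force passes 120 N, or if a joint passes its speed limit or range.

## Working session

There is one attempt and no reset: what is moved stays moved. The work goes in short steps, Python scripts to look and compute and a shell command to move; the robot and the scene stay as the last step left them, time stands still between calls to the robot, and variables do not carry over. Pictures are saved under pics/ and viewed, on a budget of 10 in all, crops included, one or two more only if the job needs it, and the job is handed in when it is done.

```bash
mkdir -p pics; python3 - <<'E'
from plant import bot,capture
import cv2,numpy as np
o=bot.get_obs()
for k in o: print(k,np.round(o[k],3))
print(bot.tip_extent)
for n in("scene","top"):
    c=capture(n);cv2.imwrite(f"pics/{n}0.png",c["image"]);print(n,c["mtx"].tolist(),np.round(c["pose"],3).tolist())
E
```

```text
time 0.0
joint_positions [-0.918  0.343  1.525 -0.     1.275 -0.146]
dq [ 0.003 -0.004 -0.001  0.    -0.    -0.001]
tau [ 2.0000e-03 -4.3124e+01 -2.4422e+01  7.2000e-02  5.6000e-02 -0.0000e+00]
tool_pos [ 375.957 -365.905  251.043]
tcp_rot [-1.71   1.569  2.231]
contact_force [0.178 0.039 0.845]
moment [-0.021 -0.003  0.005]
grip_width 91.915
25.0
scene [[472.01115969857676, 0.0, 321.52780517692173], [0.0, 472.01115969857676, 199.9419550716699], [0.0, 0.0, 1.0]] [[0.82, -0.319, 0.476, 72.407], [-0.572, -0.469, 0.673, -761.227], [0.009, -0.824, -0.567, 657.367], [0.0, 0.0, 0.0, 1.0]]
top [[499.9862018319338, 0.0, 317.1213865446513], [0.0, 499.9862018319338, 202.00814057334665], [0.0, 0.0, 1.0]] [[-0.02, -0.988, 0.15, 415.929], [-1.0, 0.023, 0.02, -76.434], [-0.023, -0.15, -0.988, 990.364], [0.0, 0.0, 0.0, 1.0]]
```

View pics/scene0.png

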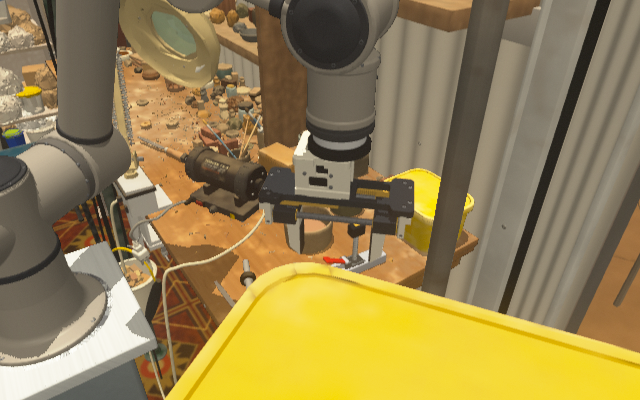

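View pics/top0.png

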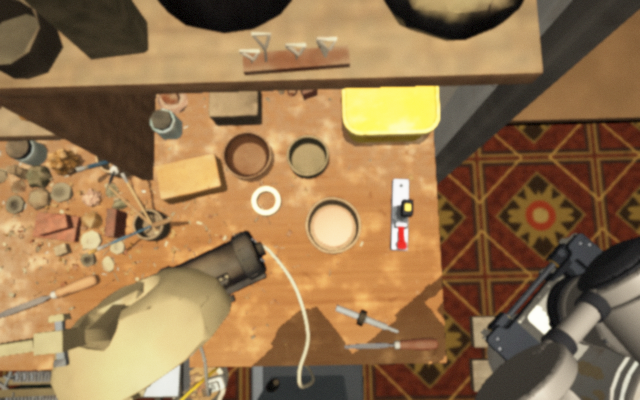

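The top view shows the gauge at about (401,215) with its lever at (401,240), and the pot at (332,224). The bystanders are at (308,157), (248,157) and (266,201). The scene camera is mostly blocked by the arm.

```bash
cat > h.py <<'E'
from plant import bot,capture
import cv2,numpy as np
from scipy.spatial.transform import Rotation as R
def ray(c,p):
    d=c["pose"][:3,:3]@np.linalg.inv(c["mtx"])@np.array([p[0],p[1],1.]); return c["pose"][:3,3],d/np.linalg.norm(d)
def onz(c,p,z):
    o,d=ray(c,p); return o+d*(z-o[2])/d[2]
def tri(*obs):
    A=np.zeros((3,3));b=np.zeros(3);rs=[ray(c,p) for c,p in obs]
    for o,d in rs:
        P=np.eye(3)-np.outer(d,d);A+=P;b+=P@o
    x=np.linalg.solve(A,b); return x,[np.linalg.norm((np.eye(3)-np.outer(d,d))@(x-o)) for o,d in rs]
def blob(img,lo,hi,roi=None):
    m=cv2.inRange(cv2.cvtColor(img,cv2.COLOR_BGR2HSV),np.array(lo),np.array(hi))
    if roi:
        k=np.zeros_like(m);x0,y0,x1,y1=roi;k[y0:y1,x0:x1]=255;m&=k
    cs,_=cv2.findContours(m,cv2.RETR_EXTERNAL,cv2.CHAIN_APPROX_NONE)
    return m,sorted(cs,key=cv2.contourArea,reverse=True)
def tool(dw):  # world mm -> tool cm
    r=R.from_euler('xyz',bot.get_obs()["tcp_rot"]).as_matrix(); return np.round(r.T@np.array(dw)/10,2)
E
python3 - <<'E'
from h import *
c=capture("top");np.set_printoptions(precision=1,suppress=True)
for n,p,z in[("knob",(406,208),110),("beam far",(401,180),22),("beam near",(399,249),22),("pot",(332,224),60),("pot L",(306,225),60),("pot R",(359,225),60),("green",(308,157),48),("bowl",(248,157),44),("tape",(266,201),19)]: print(n,onz(c,p,z))
print(R.from_euler('xyz',bot.get_obs()["tcp_rot"]).as_matrix())
w=capture("wrist");cv2.imwrite("pics/w0.png",w["image"]);print(w["mtx"],w["pose"],bot.get_obs()["time"])
cv2.imwrite("pics/t1.png",cv2.resize(c["image"][120:270,220:440],None,fx=3.5,fy=3.5,interpolation=2))
E
```

```text
knob [ 535.3 -215.8  110. ]
beam far [ 602.9 -222.6   22. ]
beam near [ 467.9 -212.6   22. ]
pot [515.1 -84.6  60. ]
pot L [514.3 -36.   60. ]
pot R [ 512.1 -134.9   60. ]
green [647.5 -41.5  48. ]
bowl [651.5  75.5  44. ]
tape [567.9  43.9  19. ]
[[-0.   0.7 -0.7]
 [ 0.  -0.7 -0.7]
 [-1.  -0.  -0. ]]
[[313.6   0.  322.9]
 [  0.  313.6 197.8]
 [  0.    0.    1. ]] [[   0.7   -0.7   -0.2  433.1]
 [  -0.7   -0.7   -0.2 -308.6]
 [  -0.     0.3   -1.   383.8]
 [   0.     0.     0.     1. ]] 0.2
```

View pics/w0.png

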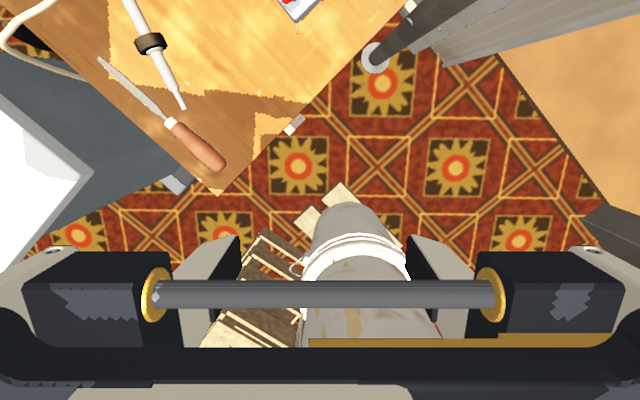

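The wrist view shows the gauge's lever end just entering at (300,5). The base of a post is at (375,57). I'll locate the post before moving.

```bash
python3 - <<'E'
from h import *
np.set_printoptions(precision=0,suppress=True)
c=capture("top");w=capture("wrist")
print(tri((c,(440,180)),(w,(375,57))))
for z in(-900,-700,-500,-300): print(z,onz(w,(375,57),z),onz(c,(440,175),z),onz(c,(540,40),z))
print(R.from_euler('xyz',bot.get_obs()["tcp_rot"]).as_matrix().round(3))
print(tool([159,149,10]))
E
```

```text
(array([ 571., -318.,  -74.]), [np.float64(47.67670872442952), np.float64(47.676708724429716)])
-900 [ 683. -332. -900.] [ 797. -511. -900.] [1334. -938. -900.]
-700 [ 644. -328. -700.] [ 757. -465. -700.] [1237. -847. -700.]
-500 [ 605. -325. -500.] [ 716. -419. -500.] [1140. -756. -500.]
-300 [ 566. -321. -300.] [ 676. -373. -300.] [1043. -665. -300.]
[[-0.  1. -1.]
 [ 0. -1. -1.]
 [-1. -0. -0.]]
[ -1.   1. -22.]
```

View pics/t1.png

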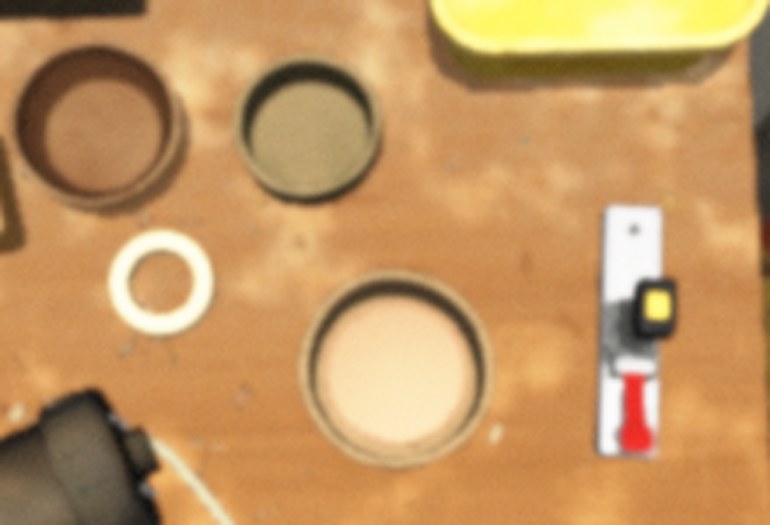

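The crop shows the pot rim centred near (396,368), with the pale clay inside. The gauge beam runs from (633,207) to (628,455), its knob is at (656,305), and the lever pad is near the camera-side end at (636,437). The path to the gauge looks clear, so I'm moving above it.

```bash
python3 -m crank '[{"linear":[0,0.2,-4.4],"delta_rot":[0,0,0],"fingers":1},{"linear":[0,0.2,-4.4],"delta_rot":[0,0,0],"fingers":1},{"linear":[0,0.2,-4.4],"delta_rot":[0,0,0],"fingers":1},{"linear":[0,0.1,-4.4],"delta_rot":[0,0,0],"fingers":1},{"linear":[0,0,-4.2],"delta_rot":[0,0,0],"fingers":1}]'
python3 -m crank '[{"linear":[0,0,0],"delta_rot":[8.5,0,0],"fingers":1},{"linear":[0,0,0],"delta_rot":[8.5,0,0],"fingers":1},{"linear":[0,0,0],"delta_rot":[8.5,0,0],"fingers":1},{"linear":[0,0,0],"delta_rot":[8.5,0,0],"fingers":1},{"linear":[0,0,0],"delta_rot":[8.5,0,0],"fingers":1}]'
python3 -m crank '[{"linear":[0,0,0],"delta_rot":[6,0,0],"fingers":1},{"linear":[0,0,0],"delta_rot":[0,0,0],"fingers":1},{"linear":[0,0,0],"delta_rot":[0,0,0],"fingers":1},{"linear":[0,0,0],"delta_rot":[0,0,0],"fingers":1},{"linear":[0,0,0],"delta_rot":[0,0,0],"fingers":1}]'
python3 - <<'E'
from h import *
np.set_printoptions(precision=3,suppress=True)
w=capture("wrist");cv2.imwrite("pics/w1.png",w["image"]);np.savez("w1.npz",**w)
o=bot.get_obs();print(o["joint_positions"],R.from_euler('xyz',o["tcp_rot"]).as_matrix(),w["pose"])
E
```

```text
time: 0.8
tool_pos: [534.5, -213.4, 251.7]
tcp_rot: [1.851, 1.571, -0.491]
contact_force: [0.0, -0.3, -0.1]
grip_width: 91.8
time: 1.3
tool_pos: [533.3, -214.8, 251.5]
tcp_rot: [-0.471, 1.57, 2.721]
contact_force: [-0.9, 0.1, 0.7]
grip_width: 92.0
time: 1.8
tool_pos: [533.3, -214.9, 251.7]
tcp_rot: [1.555, 1.571, -1.633]
contact_force: [0.1, -0.2, 0.3]
grip_width: 91.8
[-0.516  0.434  1.382 -0.     1.325  1.101] [[-0.    -0.047 -0.999]
 [-0.    -0.999  0.047]
 [-1.     0.     0.   ]] [[  -0.046   -0.954   -0.295  614.477]
 [  -0.999    0.044    0.014 -218.704]
 [  -0.       0.296   -0.955  384.284]
 [   0.       0.       0.       1.   ]]
```

View pics/w1.png

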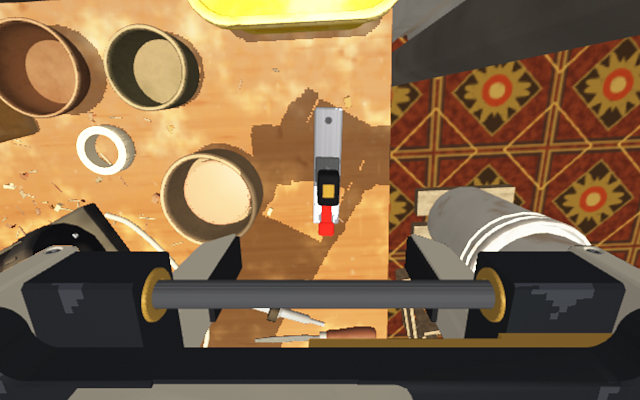

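The wrist view shows the yellow mark on the knob's top at (328,191), the beam's far end at (328,108), the lever pad at (327,226) and the pot rim around (212,193). Next I'll triangulate between this and the top view.

```bash
cat > meas.py <<'E'
from h import *
np.set_printoptions(precision=1,suppress=True)
def cen(c,i=0): 
    m=cv2.moments(c);return np.array([m["m10"]/m["m00"],m["m01"]/m["m00"]])
if __name__=="__main__":
    t=capture("top");w=dict(np.load("w1.npz"))
    ky=[];
    for c,roi in((t,(385,195,425,225)),(w,(310,160,350,212))):
        _,cs=blob(c["image"],(18,120,120),(35,255,255),roi);ky.append(cen(cs[0]));print("yellow",ky[-1],cv2.contourArea(cs[0]))
    k=tri((t,ky[0]),(w,ky[1]));print("knobtop",k)
    r=[]
    for c,roi in((t,(385,215,425,260)),(w,(305,200,350,245))):
        m,cs=blob(c["image"],(0,170,110),(6,255,255),roi);r.append(cen(cs[0]));print("red",r[-1],cv2.contourArea(cs[0]),cv2.boundingRect(cs[0]))
    # beam: white low-saturation
    for n,c,roi in(("t",t,(385,170,420,260)),("w",w,(300,95,355,170))):
        m,cs=blob(c["image"],(0,0,120),(180,60,255),roi)
        b=cv2.minAreaRect(np.vstack([q for q in cs if cv2.contourArea(q)>15]));bp=cv2.boxPoints(b);print(n,"beam",b,bp)
        print([onz(c,p,22) for p in bp])
    hw=onz(w,(328,120),22);print("hole",hw)
E
python3 meas.py
python3 - <<'E'
from h import *
t=capture("top");w=dict(np.load("w1.npz"))
a=cv2.resize(t["image"][170:280,295:425],None,fx=4,fy=4,interpolation=2)
b=cv2.resize(w["image"][95:255,150:350],None,fx=3,fy=3,interpolation=2)[:, :]
H=max(a.shape[0],b.shape[0])
cv2.imwrite("pics/ab.png",cv2.copyMakeBorder(b,0,0,0,0,0)); cv2.imwrite("pics/a.png",a)
E
```

```text
Traceback (most recent call last):
  File "meas.py", line 9, in <module>
    _,cs=blob(c["image"],(18,120,120),(35,255,255),roi);ky.append(cen(cs[0]));print("yellow",ky[-1],cv2.contourArea(cs[0]))
                                                                      ~~^^^
IndexError: list index out of range
```

View pics/ab.png

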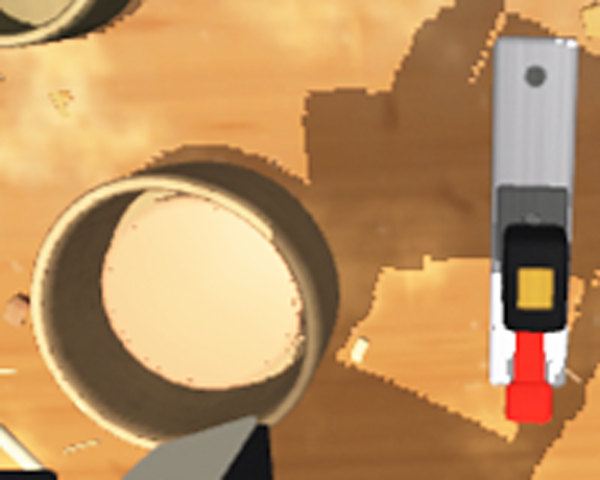

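The crop shows the knob's top mark at crop (535,288), the lever pad at (528,404), and the pot rim and clay disc clearly. The gripper now hides the gauge from the top camera, so I'll use the saved first top picture.

```bash
sed -i 's/t=capture("top");w=/t=capture("top");t["image"]=cv2.imread("pics\/top0.png");w=/' meas.py; cat >> meas.py <<'E'
    # pot rim outer & clay: clay disc by brightness
    for n,c,roi in(("t",t,(300,190,365,260)),("w",w,(155,140,268,240))):
        m,cs=blob(c["image"],(5,30,190),(20,125,255),roi);e=cv2.fitEllipse(cv2.convexHull(cs[0]));print(n,"clay",e,cv2.contourArea(cs[0]))
        if n=="t":et=e
        else: ew=e
    print("clay tri",tri((t,et[0]),(w,ew[0])))
E
python3 meas.py; python3 - <<'E'
from h import *
t=cv2.imread("pics/top0.png");hs=cv2.cvtColor(t,cv2.COLOR_BGR2HSV)
print("row 224",[tuple(map(int,hs[224,x])) for x in range(300,366,2)])
print("col 332",[tuple(map(int,hs[y,332])) for y in range(192,258,2)])
E
```

```text
yellow [407.6 207. ] 54.0
yellow [328.2 190.6] 137.0
knobtop (array([ 536.8, -219.2,  110.6]), [np.float64(0.5845362459557234), np.float64(0.5845362459557938)])
red [400.9 239.3] 78.0 (398, 228, 8, 21)
red [326.  222.2] 308.5 (319, 205, 15, 31)
t beam ((399.42999267578125, 214.010009765625), (16.437416076660156, 70.35307312011719), 1.3322197198867798) [[390.4 249. ]
 [392.  178.7]
 [408.5 179. ]
 [406.8 249.4]]
[array([ 468.3, -196.1,   22. ]), array([ 606. , -205.1,   22. ]), array([ 604.5, -237.2,   22. ]), array([ 466.9, -227.6,   22. ])]
w beam ((328.0, 138.0), (62.0, 28.0), 90.0) [[314. 107.]
 [342. 107.]
 [342. 169.]
 [314. 169.]]
[array([ 608.4, -208.4,   22. ]), array([ 606.9, -239.4,   22. ]), array([ 536.9, -237.4,   22. ]), array([ 538.5, -204.6,   22. ])]
hole [ 593.7 -223.3   22. ]
t clay ((332.5406188964844, 224.58389282226562), (55.188011169433594, 57.887752532958984), 150.41256713867188) 2419.5
w clay ((216.55001831054688, 190.483642578125), (60.67633819580078, 75.81858825683594), 138.7864990234375) 3362.5
clay tri (array([517.8, -86.1,  22. ]), [np.float64(0.19143162
[... 378 characters left out ...]
20, 73, 251), (20, 73, 251), (20, 71, 251), (20, 74, 251), (20, 75, 250), (17, 93, 243), (16, 112, 208), (15, 113, 115), (18, 111, 158), (17, 112, 218), (16, 144, 221), (16, 147, 227)]
col 332 [(14, 148, 208), (14, 152, 206), (15, 139, 195), (17, 109, 199), (16, 114, 112), (15, 111, 76), (16, 115, 140), (15, 109, 227), (17, 91, 244), (18, 89, 246), (18, 88, 247), (18, 87, 248), (19, 83, 249), (19, 79, 250), (20, 78, 250), (19, 75, 250), (20, 73, 251), (20, 71, 251), (20, 69, 251), (20, 69, 252), (20, 67, 252), (20, 66, 252), (20, 64, 252), (21, 61, 252), (20, 60, 252), (20, 59, 253), (20, 63, 252), (17, 91, 243), (17, 102, 227), (17, 104, 210), (17, 109, 210), (15, 145, 186), (15, 163, 206)]
```

The knob's top comes out near (537,-219,111), slightly low against the 115–127 the text implies, and the baseline is weak. A second wrist view will sharpen both the knob and the pot rim.

```bash
python3 -m crank '[{"linear":[0,-2.1,1.4],"delta_rot":[0,0,0],"fingers":1},{"linear":[0,-2.1,1.4],"delta_rot":[0,0,0],"fingers":1},{"linear":[0,-2.1,1.3],"delta_rot":[0,0,0],"fingers":1},{"linear":[0,0,0],"delta_rot":[0,0,0],"fingers":1},{"linear":[0,0,0],"delta_rot":[0,0,0],"fingers":1}]'
cat > m2.py <<'E'
from meas import *
w1=dict(np.load("w1.npz"));w2=capture("wrist");np.savez("w2.npz",**w2);cv2.imwrite("pics/w2.png",w2["image"])
t=capture("top");t["image"]=cv2.imread("pics/top0.png")
def y(c,roi): return cen(blob(c["image"],(18,120,120),(35,255,255),roi)[1][0])
y1=y(w1,(310,160,350,212));cs=blob(w2["image"],(18,120,120),(35,255,255),(300,40,480,235))[1]
print([ (cen(q),cv2.contourArea(q)) for q in cs[:3] if cv2.contourArea(q)>20])
y2=cen(cs[0]);print(tri((w1,y1),(w2,y2)),tri((w1,y1),(w2,y2),(t,(407.6,207))))
E
python3 m2.py
```

```text
time: 2.5
tool_pos: [495.6, -150.0, 252.2]
tcp_rot: [2.53, 1.57, -0.659]
contact_force: [-0.5, 0.3, -0.9]
grip_width: 91.9
[(array([364.2, 210.9]), 172.5), (array([401.8, 144.9]), 163.0), (array([306. ,  64.2]), 152.5)]
(array([ 509.6, -202.8,  117.4]), [np.float64(32.52546353670731), np.float64(32.52546353670732)]) (array([ 528. , -202.2,  175. ]), [np.float64(31.15540079173556), np.float64(34.55793962374086), np.float64(5.984010506191919)])
```

View pics/w2.png

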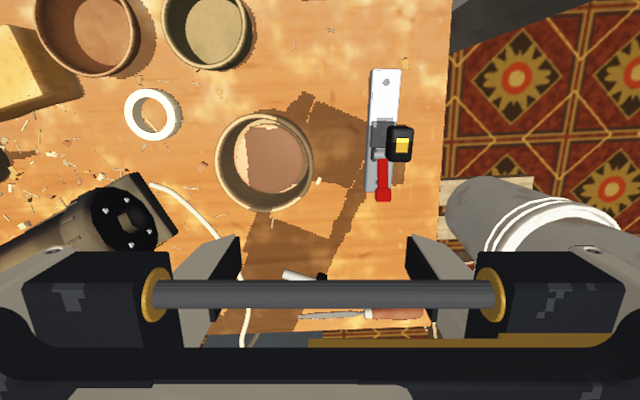

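The new wrist view shows the knob's mark at (402,145), the pot rim centred near (262,160), and the lever pad at (383,193).

```bash
cat > m3.py <<'E'
from meas import *
w1=dict(np.load("w1.npz"));w2=dict(np.load("w2.npz"));t=capture("top");t["image"]=cv2.imread("pics/top0.png")
print("knobtop w1w2",tri((w1,(328.2,190.6)),(w2,(401.8,144.9))),"3view",tri((w1,(328.2,190.6)),(w2,(401.8,144.9)),(t,(407.6,207))))
for n,c,roi in(("t",t,(298,188,368,260)),("w2",w2,(205,100,325,222))):
    x0,y0,x1,y1=roi;im=c["image"][y0:y1,x0:x1]
    cv2.imwrite(f"pics/pot_{n}.png",cv2.resize(im,None,fx=5,fy=5,interpolation=2))
a=cv2.imread("pics/pot_t.png");b=cv2.imread("pics/pot_w2.png")
a=cv2.resize(a,None,fx=1,fy=1);H=max(a.shape[0],b.shape[0])
a=cv2.copyMakeBorder(a,0,H-a.shape[0],0,0,0);ab=np.hstack([a,b]);print(ab.shape)
cv2.imwrite("pics/pots.png",cv2.resize(ab,None,fx=.8,fy=.8))
E
python3 m3.py
```

```text
knobtop w1w2 (array([ 537.7, -219.8,  114.6]), [np.float64(0.02676559253126635), np.float64(0.026765592531282936)]) 3view (array([ 537. , -219.6,  111.6]), [np.float64(0.2582350537502622), np.float64(0.9332850072232616), np.float64(1.1072264063887998)])
(610, 950, 3)
```

View pics/pots.png

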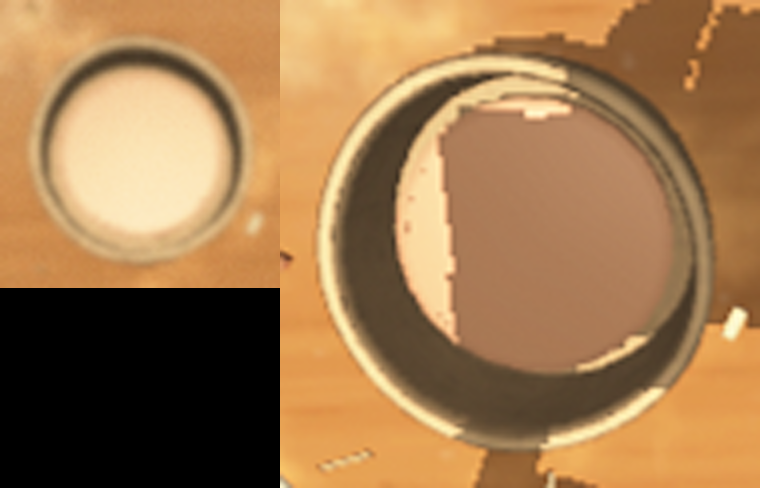

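```bash
python3 - <<'E'
from meas import *
w2=dict(np.load("w2.npz"));t=capture("top")
print("rim tri",tri((t,(333,225.7)),(w2,(263.9,162.8))))
print("rim@60",onz(t,(333,225.7),60),onz(w2,(263.9,162.8),60))
print("diam t",onz(t,(305.5,225),60)-onz(t,(360.5,225),60),"w2",onz(w2,(214.5,160),60)-onz(w2,(313,160),60))
print("lever w2 pad",onz(w2,(383.5,193),55))
print("to knob",tool(np.array([537,-219.6,0])-np.array([495.6,-150,0])))
E
```

```text
rim tri (array([514.2, -86.1,  41.3]), [np.float64(0.6615156180714585), np.float64(0.6615156180713788)])
rim@60 [511.8 -86.4  60. ] [517.9 -89.3  60. ]
diam t [  2.3 102.7   0. ] w2 [  4.8 102.8   0. ]
lever w2 pad [ 477.5 -215.7   55. ]
to knob [ 0.   6.8 -4.5]
```

The top camera disagrees with the wrist camera by a few mm, so I'll use one more wrist view straight over the pot to get the rim from the same sensor as the knob.

```bash
python3 -m crank '[{"linear":[0,-2.1,0.3],"delta_rot":[0,0,0],"fingers":1},{"linear":[0,-2.1,0.3],"delta_rot":[0,0,0],"fingers":1},{"linear":[0,-2.0,0.2],"delta_rot":[0,0,0],"fingers":1},{"linear":[0,0,0],"delta_rot":[0,0,0],"fingers":1},{"linear":[0,0,0],"delta_rot":[0,0,0],"fingers":1}]'
python3 - <<'E'
from h import *
w=capture("wrist");np.savez("w3.npz",**w);im=w["image"]
cv2.imwrite("pics/w3.png",cv2.resize(im[85:235,250:400],None,fx=4,fy=4,interpolation=2))
t=capture("top");cv2.imwrite("pics/topx.png",t["image"])
E
```

```text
time: 3.2
tool_pos: [490.6, -88.2, 251.7]
tcp_rot: [1.978, 1.57, -1.21]
contact_force: [1.0, -1.0, -0.3]
grip_width: 91.7
```

View pics/w3.png

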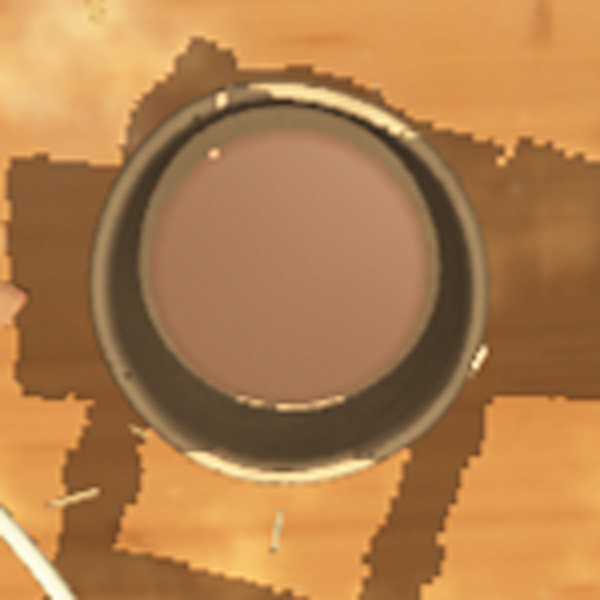

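Over the pot, the rim's outer edge spans crop x 92–487 and y 80–481, so its centre is pixel (322.4,155.1). The clay disc is visible and flat.

```bash
python3 - <<'E'
from meas import *
w2=dict(np.load("w2.npz"));w3=dict(np.load("w3.npz"))
print("rim tri",tri((w3,(322.4,155.1)),(w2,(263.9,162.8))))
f=lambda x,y:onz(w3,(250+x/4,85+y/4),60)
L,Rr,T,B=f(92,280),f(487,280),f(290,80),f(290,481)
print(L,Rr,T,B,(L+Rr)/2,(T+B)/2,np.linalg.norm(L-Rr),np.linalg.norm(T-B))
# clay: centre
C=[(250+(142+437)/8,85+(128+408)/8)];print("clay@25",onz(w3,C[0],25),onz(w3,C[0],30))
# check knob expected in w3 frame bias
print(tool(np.array([537.5,-219.6,0])-np.array([490.6,-88.2,0])))
E
```

```text
rim tri (array([517.8, -89. ,  58.6]), [np.float64(0.09315795463759825), np.float64(0.0931579546376392)])
[520.6 -37.7  60. ] [ 515.8 -140.2   60. ] [567.9 -91.4  60. ] [463.2 -86.5  60. ] [518.2 -89.   60. ] [515.6 -89.   60. ] 102.54136315124217 104.80615525964733
clay@25 [515.9 -88.8  25. ] [516.6 -88.8  30. ]
[ 0.  12.9 -5.3]
```

Wrist measurements give the rim centre at (516.5,-89) with height 58.6 (expected 60), and the knob at (537.5,-219.7) with its centre about 103 high. Both the wrist and the top views give a carry vector of about (-22,+131). Going to the knob.

```bash
python3 -m crank '[{"linear":[0,3.2,-1.3],"delta_rot":[1,0,0],"fingers":1},{"linear":[0,3.2,-1.4],"delta_rot":[0,0,0],"fingers":1},{"linear":[0,3.2,-1.3],"delta_rot":[0,0,0],"fingers":1},{"linear":[0,3.2,-1.1],"delta_rot":[0,0,0],"fingers":1},{"linear":[0,0,0],"delta_rot":[0,0,0],"fingers":1}]'
python3 -m crank '[{"linear":[3.5,0,0],"delta_rot":[0,0,0],"fingers":1},{"linear":[3.5,0,0],"delta_rot":[0,0,0],"fingers":1},{"linear":[3,0,0],"delta_rot":[0,0,0],"fingers":1},{"linear":[1,0,0],"delta_rot":[0,0,0],"fingers":1},{"linear":[0,0,0],"delta_rot":[0,0,0],"fingers":1}]'
python3 - <<'E'
from meas import *
o=bot.get_obs();p=o["tool_pos"];print(p,tool(np.array([537.5,-219.7,110])-p))
c=capture("wrist");cv2.imwrite("pics/w4.png",c["image"][0:400,160:500])
E
```

```text
time: 3.8
tool_pos: [533.8, -223.4, 250.9]
tcp_rot: [1.677, 1.569, -1.535]
contact_force: [0.0, 1.3, -0.7]
grip_width: 91.9
time: 4.3
tool_pos: [532.7, -218.4, 140.6]
tcp_rot: [-0.45, 1.568, 2.626]
contact_force: [1.5, -0.3, 0.1]
grip_width: 91.9
[ 532.7 -218.4  140.6] [ 3.1  0.1 -0.5]
```

View pics/w4.png

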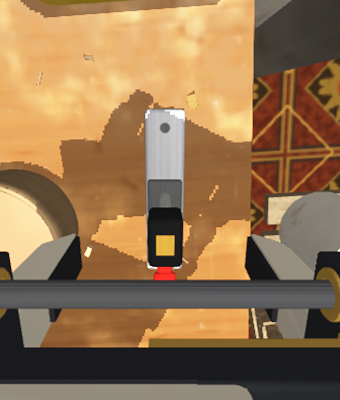

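The knob sits centred between the open fingers at full-image (325,246), with the beam in line. Descending and closing.

```bash
python3 -m crank '[{"linear":[1,0.1,-0.5],"delta_rot":[0,0,0],"fingers":1},{"linear":[1,0,0],"delta_rot":[0,0,0],"fingers":1},{"linear":[1,0,0],"delta_rot":[0,0,0],"fingers":1},{"linear":[0,0,0],"delta_rot":[0,0,0],"fingers":1},{"linear":[0,0,0],"delta_rot":[0,0,0],"fingers":0.1}]'
python3 -m crank '[{"linear":[0,0,0],"delta_rot":[0,0,0],"fingers":0.1},{"linear":[0,0,0],"delta_rot":[0,0,0],"fingers":0.1},{"linear":[0,0,0],"delta_rot":[0,0,0],"fingers":0.1},{"linear":[0,0,0],"delta_rot":[0,0,0],"fingers":0.1},{"linear":[0,0,0],"delta_rot":[0,0,0],"fingers":0.1}]'
python3 -m crank '[{"linear":[0,0,0],"delta_rot":[0,0,0],"fingers":0.1},{"linear":[0,0,0],"delta_rot":[0,0,0],"fingers":0.1},{"linear":[0,0,0],"delta_rot":[0,0,0],"fingers":0.1},{"linear":[0,0,0],"delta_rot":[0,0,0],"fingers":0.1},{"linear":[0,0,0],"delta_rot":[0,0,0],"fingers":0.1}]'
```

```text
time: 4.85
tool_pos: [538.2, -219.8, 111.5]
tcp_rot: [-0.381, 1.57, 2.696]
contact_force: [0.1, 0.8, -0.2]
grip_width: 87.3
time: 5.35
tool_pos: [538.4, -219.9, 111.9]
tcp_rot: [2.524, 1.571, -0.683]
contact_force: [0.1, -0.8, -0.8]
grip_width: 48.2
time: 5.85
tool_pos: [538.4, -219.8, 111.7]
tcp_rot: [-1.561, 1.571, 1.515]
contact_force: [0.1, -0.7, 0.6]
grip_width: 19.6
```

Gripped at 19.6 mm, matching the 20 mm knob. Lifting.

```bash
python3 -m crank '[{"linear":[-0.5,0,0],"delta_rot":[0,0,0],"fingers":0.1},{"linear":[-0.5,0,0],"delta_rot":[0,0,0],"fingers":0.1},{"linear":[-1.5,0,0],"delta_rot":[0,0,0],"fingers":0.1},{"linear":[-2,0,0],"delta_rot":[0,0,0],"fingers":0.1},{"linear":[-2,0,0],"delta_rot":[0,0,0],"fingers":0.1}]'
python3 -m crank '[{"linear":[-2.5,0,0],"delta_rot":[0,0,0],"fingers":0.1},{"linear":[-1.5,0,0],"delta_rot":[0,0,0],"fingers":0.1},{"linear":[0,0,0],"delta_rot":[0,0,0],"fingers":0.1},{"linear":[0,0,0],"delta_rot":[0,0,0],"fingers":0.1},{"linear":[0,0,0],"delta_rot":[0,0,0],"fingers":0.1}]'
python3 - <<'E'
from meas import *
o=bot.get_obs();p=o["tool_pos"];print(p,tool([-22,130.7,0]))
c=capture("wrist");s=capture("scene");cv2.imwrite("pics/lift.png",np.hstack([cv2.resize(c["image"][60:340,200:460],(557,600)),cv2.resize(s["image"][180:300,270:318+0],(240,600))]))
E
```

```text
time: 6.35
tool_pos: [537.7, -219.6, 176.8]
tcp_rot: [-0.403, 1.569, 2.673]
contact_force: [0.5, -0.3, -5.1]
grip_width: 19.8
time: 6.85
tool_pos: [537.6, -219.5, 215.2]
tcp_rot: [-0.424, 1.568, 2.652]
contact_force: [-0.8, 0.6, -5.7]
grip_width: 19.6
[ 537.6 -219.5  215.2] [  0.  -12.9   3. ]
```

View pics/lift.png

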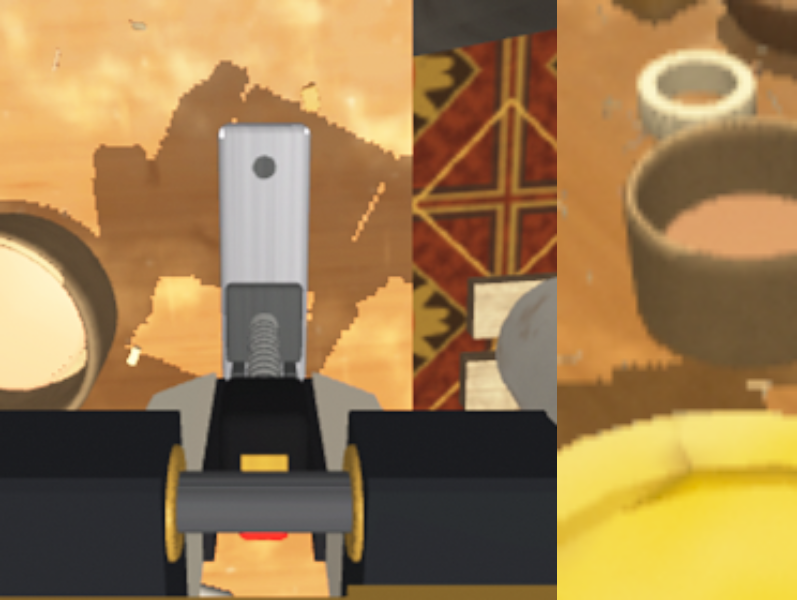

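The gauge is hanging level and in line, and the force of about 5 N matches its weight. Carrying it over the pot.

```bash
python3 -m crank '[{"linear":[0,-1.5,0.4],"delta_rot":[0,0,0],"fingers":0.1},{"linear":[0,-2.5,0.6],"delta_rot":[0,0,0],"fingers":0.1},{"linear":[0,-3,0.7],"delta_rot":[0,0,0],"fingers":0.1},{"linear":[0,-2.5,0.6],"delta_rot":[0,0,0],"fingers":0.1},{"linear":[0,-2,0.4],"delta_rot":[0,0,0],"fingers":0.1}]'
python3 -m crank '[{"linear":[0,-1.4,0.3],"delta_rot":[0,0,0],"fingers":0.1},{"linear":[0,0,0],"delta_rot":[0,0,0],"fingers":0.1},{"linear":[0,0,0],"delta_rot":[0,0,0],"fingers":0.1},{"linear":[0,0,0],"delta_rot":[0,0,0],"fingers":0.1},{"linear":[0,0,0],"delta_rot":[0,0,0],"fingers":0.1}]'
python3 - <<'E'
from meas import *
o=bot.get_obs();p=o["tool_pos"];print(tool([515.7-p[0],-88.9-p[1],0]))
c=capture("wrist");np.savez("w5.npz",**c);cv2.imwrite("pics/over.png",cv2.resize(c["image"][60:320,200:460],(600,600)))
E
```

```text
time: 7.45
tool_pos: [517.9, -101.1, 216.3]
tcp_rot: [-0.595, 1.569, 2.482]
contact_force: [-0.4, 0.4, -4.8]
grip_width: 20.2
time: 7.95
tool_pos: [516.9, -90.0, 216.6]
tcp_rot: [1.716, 1.571, -1.492]
contact_force: [0.5, -1.6, -5.5]
grip_width: 19.8
[-0.  -0.1  0.1]
```

View pics/over.png

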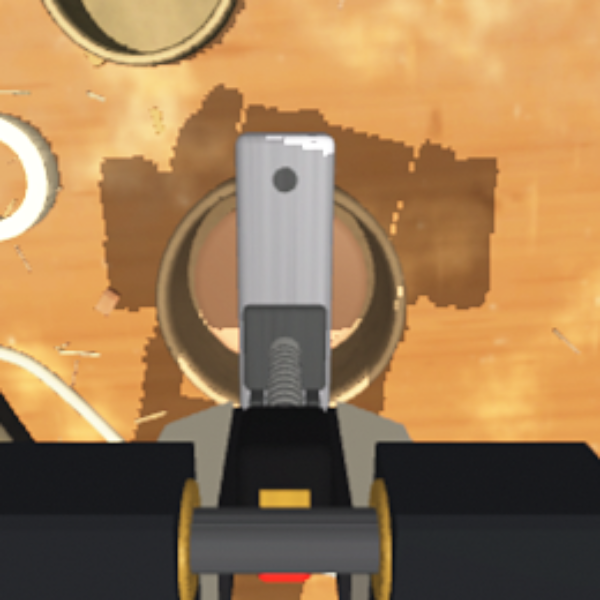

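The rim spans crop x 157–405 (centre 281) and the beam 236–333 (centre 284.5), about 1 mm off, so I'll correct by 1 mm and lower.

```bash
python3 -m crank '[{"linear":[0,-0.1,0.1],"delta_rot":[0,0,0],"fingers":0.1},{"linear":[1,0,0],"delta_rot":[0,0,0],"fingers":0.1},{"linear":[1,0,0],"delta_rot":[0,0,0],"fingers":0.1},{"linear":[0.6,0,0],"delta_rot":[0,0,0],"fingers":0.1},{"linear":[0,0,0],"delta_rot":[0,0,0],"fingers":0.1}]'
python3 -m crank '[{"linear":[0.2,0,0],"delta_rot":[0,0,0],"fingers":0.1},{"linear":[0,0,0],"delta_rot":[0,0,0],"fingers":0.1},{"linear":[0.2,0,0],"delta_rot":[0,0,0],"fingers":0.1},{"linear":[0,0,0],"delta_rot":[0,0,0],"fingers":0.1},{"linear":[0,0,0],"delta_rot":[0,0,0],"fingers":0.1}]'
```

```text
time: 8.5
tool_pos: [515.1, -87.9, 189.1]
tcp_rot: [-0.223, 1.568, 2.853]
contact_force: [0.3, 0.6, -5.9]
grip_width: 19.5
time: 9.0
tool_pos: [515.9, -88.1, 186.8]
tcp_rot: [2.7, 1.571, -0.507]
contact_force: [0.4, 0.8, -6.1]
grip_width: 19.7
```

```bash
R='x'; python3 -m crank '[{"linear":[0.2,0,0],"delta_rot":[0,0,0],"fingers":0.1},{"linear":[0,0,0],"delta_rot":[0,0,0],"fingers":0.1},{"linear":[0.2,0,0],"delta_rot":[0,0,0],"fingers":0.1},{"linear":[0,0,0],"delta_rot":[0,0,0],"fingers":0.1},{"linear":[0,0,0],"delta_rot":[0,0,0],"fingers":0.1}]'
python3 -m crank '[{"linear":[0.2,0,0],"delta_rot":[0,0,0],"fingers":0.1},{"linear":[0,0,0],"delta_rot":[0,0,0],"fingers":0.1},{"linear":[0,0,0],"delta_rot":[0,0,0],"fingers":0.1},{"linear":[0,0,0],"delta_rot":[0,0,0],"fingers":0.1},{"linear":[0,0,0],"delta_rot":[0,0,0],"fingers":0.1}]'
```

```text
time: 9.5
tool_pos: [516.1, -88.2, 183.0]
tcp_rot: [2.86, 1.57, -0.346]
contact_force: [-0.4, 0.4, -1.8]
grip_width: 19.7
time: 10.0
tool_pos: [516.1, -88.2, 181.0]
tcp_rot: [2.916, 1.57, -0.291]
contact_force: [0.3, 1.8, 1.7]
grip_width: 19.7
```

The beam is now resting on the rim: the force went from -6 to +1.7 N, and contact came at about TCP z 183. Lowering the probe, with the clay expected at TCP z 125–142.

```bash
python3 -m crank '[{"linear":[0.5,0,0],"delta_rot":[0,0,0],"fingers":0.1},{"linear":[0.6,0,0],"delta_rot":[0,0,0],"fingers":0.1},{"linear":[0.6,0,0],"delta_rot":[0,0,0],"fingers":0.1},{"linear":[0.6,0,0],"delta_rot":[0,0,0],"fingers":0.1},{"linear":[0.5,0,0],"delta_rot":[0,0,0],"fingers":0.1}]'
python3 -m crank '[{"linear":[0.3,0,0],"delta_rot":[0,0,0],"fingers":0.1},{"linear":[0.3,0,0],"delta_rot":[0,0,0],"fingers":0.1},{"linear":[0.1,0,0],"delta_rot":[0,0,0],"fingers":0.1},{"linear":[0,0,0],"delta_rot":[0,0,0],"fingers":0.1},{"linear":[0,0,0],"delta_rot":[0,0,0],"fingers":0.1}]'
```

```text
time: 10.5
tool_pos: [516.1, -88.2, 152.1]
tcp_rot: [2.913, 1.57, -0.294]
contact_force: [1.8, 0.4, 2.7]
grip_width: 19.8
time: 11.0
tool_pos: [515.6, -88.1, 145.5]
tcp_rot: [0.026, 1.57, 3.102]
contact_force: [1.9, -0.3, -2.5]
grip_width: 20.0
```

```bash
python3 -m crank '[{"linear":[0.1,0,0],"delta_rot":[0,0,0],"fingers":0.1},{"linear":[0.1,0,0],"delta_rot":[0,0,0],"fingers":0.1},{"linear":[0,0,0],"delta_rot":[0,0,0],"fingers":0.1},{"linear":[0,0,0],"delta_rot":[0,0,0],"fingers":0.1},{"linear":[0,0,0],"delta_rot":[0,0,0],"fingers":0.1}]'
```

```text
time: 11.5
tool_pos: [515.7, -88.1, 143.7]
tcp_rot: [0.235, 1.57, -2.972]
contact_force: [0.0, 0.2, 0.9]
grip_width: 19.8
```

```bash
python3 -m crank '[{"linear":[0.1,0,0],"delta_rot":[0,0,0],"fingers":0.1},{"linear":[0.1,0,0],"delta_rot":[0,0,0],"fingers":0.1},{"linear":[0,0,0],"delta_rot":[0,0,0],"fingers":0.1},{"linear":[0,0,0],"delta_rot":[0,0,0],"fingers":0.1},{"linear":[0,0,0],"delta_rot":[0,0,0],"fingers":0.1}]'; python3 -m crank '[{"linear":[0.1,0,0],"delta_rot":[0,0,0],"fingers":0.1},{"linear":[0.1,0,0],"delta_rot":[0,0,0],"fingers":0.1},{"linear":[0,0,0],"delta_rot":[0,0,0],"fingers":0.1},{"linear":[0,0,0],"delta_rot":[0,0,0],"fingers":0.1},{"linear":[0,0,0],"delta_rot":[0,0,0],"fingers":0.1}]'
```

```text
time: 12.0
tool_pos: [515.7, -88.1, 141.6]
tcp_rot: [0.059, 1.57, 3.135]
contact_force: [0.3, -0.2, -0.2]
grip_width: 19.9
time: 12.5
tool_pos: [515.8, -88.2, 139.6]
tcp_rot: [0.104, 1.571, -3.102]
contact_force: [-0.7, -0.5, 0.7]
grip_width: 19.3
```

```bash
python3 -m crank '[{"linear":[0.1,0,0],"delta_rot":[0,0,0],"fingers":0.1},{"linear":[0.1,0,0],"delta_rot":[0,0,0],"fingers":0.1},{"linear":[0,0,0],"delta_rot":[0,0,0],"fingers":0.1},{"linear":[0,0,0],"delta_rot":[0,0,0],"fingers":0.1},{"linear":[0,0,0],"delta_rot":[0,0,0],"fingers":0.1}]'; python3 -m crank '[{"linear":[0.1,0,0],"delta_rot":[0,0,0],"fingers":0.1},{"linear":[0.1,0,0],"delta_rot":[0,0,0],"fingers":0.1},{"linear":[0,0,0],"delta_rot":[0,0,0],"fingers":0.1},{"linear":[0,0,0],"delta_rot":[0,0,0],"fingers":0.1},{"linear":[0,0,0],"delta_rot":[0,0,0],"fingers":0.1}]'
```

```text
time: 13.0
tool_pos: [515.8, -88.1, 137.6]
tcp_rot: [0.164, 1.571, -3.043]
contact_force: [-0.8, -0.9, 0.5]
grip_width: 19.8
time: 13.5
tool_pos: [516.0, -88.2, 136.7]
tcp_rot: [2.774, 1.57, -0.433]
contact_force: [-2.9, -0.2, 8.6]
grip_width: 19.7
```

The force jumped to 8.6 N at TCP z 136.7, about 46 mm of travel and within 41–58, so the probe is on the clay. Releasing and rising.

```bash
python3 -m crank '[{"linear":[0,0,0],"delta_rot":[0,0,0],"fingers":0.6},{"linear":[0,0,0],"delta_rot":[0,0,0],"fingers":0.6},{"linear":[0,0,0],"delta_rot":[0,0,0],"fingers":0.6},{"linear":[0,0,0],"delta_rot":[0,0,0],"fingers":0.6},{"linear":[0,0,0],"delta_rot":[0,0,0],"fingers":0.6}]'
python3 -m crank '[{"linear":[-0.5,0,0],"delta_rot":[0,0,0],"fingers":0.6},{"linear":[-2,0,0],"delta_rot":[0,0,0],"fingers":0.6},{"linear":[-3,0,0],"delta_rot":[0,0,0],"fingers":0.6},{"linear":[-3,0,0],"delta_rot":[0,0,0],"fingers":0.6},{"linear":[-2.5,0,1],"delta_rot":[0,0,0],"fingers":0.6}]'
python3 -m crank '[{"linear":[0,0,2],"delta_rot":[0,0,0],"fingers":0},{"linear":[0,0,2],"delta_rot":[0,0,0],"fingers":0},{"linear":[0,0,1],"delta_rot":[0,0,0],"fingers":0},{"linear":[0,0,0],"delta_rot":[0,0,0],"fingers":0},{"linear":[0,0,0],"delta_rot":[0,0,0],"fingers":0}]'
python3 - <<'E'
from meas import *
o=bot.get_obs();print(o["time"],o["tool_pos"])
c=capture("wrist");np.savez("w6.npz",**c);t=capture("top");s=capture("scene")
a=cv2.resize(c["image"][0:260,190:450],(520,520));b=cv2.resize(t["image"][180:270,300:370],None,fx=3.9,fy=3.9)[:260,:270];d=cv2.resize(s["image"][180:280,270:370],(270,270))[:260]
cv2.imwrite("pics/set.png",np.hstack([a,np.vstack([b,d])]))
for n,k,roi in(("w",c,(190,0,450,300)),("t",t,(300,180,370,280))):
    for q in blob(k["image"],(0,170,110),(6,255,255),roi)[1][:1]: print(n,"red",cen(q),cv2.boundingRect(q))
E
```

```text
time: 14.0
tool_pos: [515.9, -88.1, 135.6]
tcp_rot: [-0.076, 1.571, 3.0]
contact_force: [0.4, 1.1, -0.4]
grip_width: 53.4
time: 14.5
tool_pos: [506.7, -87.7, 247.7]
tcp_rot: [2.901, 1.568, -0.305]
contact_force: [-0.4, 0.1, 0.1]
grip_width: 55.3
time: 15.0
tool_pos: [456.7, -84.4, 246.0]
tcp_rot: [2.909, 1.57, -0.298]
contact_force: [-0.7, -0.3, -0.5]
grip_width: 19.6
15.0 [456.7 -84.4 246. ]
w red [322.5 186. ] (313, 157, 20, 53)
```

View pics/set.png

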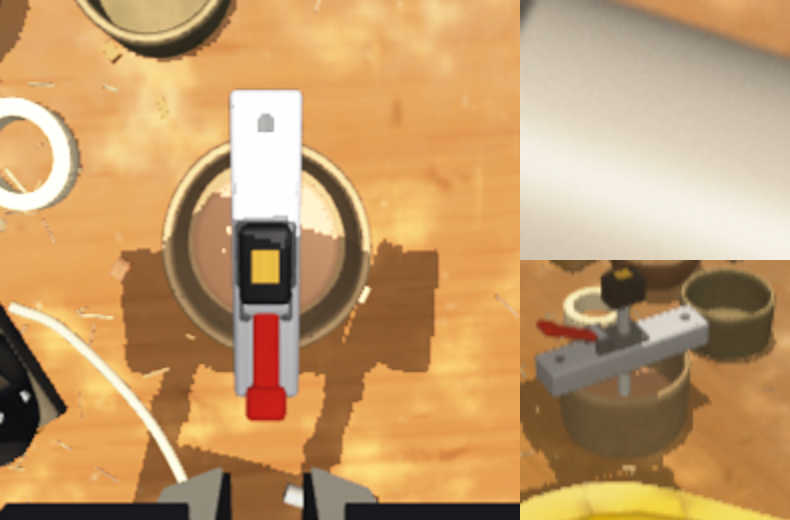

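The gauge stands across the pot: the beam centre is at crop x 266 and the rim (162–370) is also centred on 266. The probe goes down into the pot in the scene inset. The lever is raised, with its pad at crop (265,403).

```bash
python3 - <<'E'
from meas import *
c=dict(np.load("w6.npz"));f=lambda x,y,z:onz(c,(190+x/2,y/2),z)
a,b=f(266,90,82),f(266,395,82);print("beam",a,b,(a+b)/2)
a,b=f(266,139,60),f(266,351,60);print("rim",a,b,(a+b)/2)
print("knob z118",f(265,267,118),"z127",f(265,267,127))
print("pad",f(265,403,116)); p=f(265,403,116)
print(tool(np.array([0,0,0])+[455-bot.get_obs()["tool_pos"][0],0,0]))
E
```

```text
beam [583.7 -92.8  82. ] [446.7 -83.8  82. ] [515.2 -88.3  82. ]
rim [566.1 -91.6  60. ] [463.9 -84.9  60. ] [515.  -88.3  60. ]
knob z118 [512.4 -87.7 118. ] z127 [513.3 -87.8 127. ]
pad [453.5 -83.8 116. ]
[-0.   0.   0.2]
```

The beam and rim centres agree within 0.2 mm. Moving above the lever pad and descending with the fingers shut.

```bash
python3 -m crank '[{"linear":[1,0,0.5],"delta_rot":[0,0,0],"fingers":0},{"linear":[2.5,0,0],"delta_rot":[0,0,0],"fingers":0},{"linear":[3,0,0],"delta_rot":[0,0,0],"fingers":0},{"linear":[2.5,0,0],"delta_rot":[0,0,0],"fingers":0},{"linear":[0,0,0],"delta_rot":[0,0,0],"fingers":0}]'
python3 -m crank '[{"linear":[0.5,0,0],"delta_rot":[0,0,0],"fingers":0},{"linear":[0.5,0,0],"delta_rot":[0,0,0],"fingers":0},{"linear":[0.5,0,0],"delta_rot":[0,0,0],"fingers":0},{"linear":[0.5,0,0],"delta_rot":[0,0,0],"fingers":0},{"linear":[0,0,0],"delta_rot":[0,0,0],"fingers":0}]'
python3 -c "
from h import *
o=bot.get_obs();print(o['tool_pos'],o['contact_force'])"
```

```text
time: 15.65
tool_pos: [448.7, -83.1, 152.4]
tcp_rot: [-0.278, 1.563, 2.799]
contact_force: [0.1, 0.4, 0.2]
grip_width: 0.4
time: 16.15
tool_pos: [450.9, -83.9, 135.4]
tcp_rot: [0.39, 1.571, -2.817]
contact_force: [0.7, -0.0, 1.0]
grip_width: 0.6
[450.94638984 -83.9173885  135.44833317] [ 0.65617828 -0.04274809  0.99051992]
```

```bash
python3 -m crank '[{"linear":[0.3,0,0],"delta_rot":[0,0,0],"fingers":0},{"linear":[0.3,0,0],"delta_rot":[0,0,0],"fingers":0},{"linear":[0.3,0,0],"delta_rot":[0,0,0],"fingers":0},{"linear":[0.2,0,0],"delta_rot":[0,0,0],"fingers":0},{"linear":[0,0,0],"delta_rot":[0,0,0],"fingers":0}]'
python3 -m crank '[{"linear":[0.1,0,0],"delta_rot":[0,0,0],"fingers":0},{"linear":[0,0,0],"delta_rot":[0,0,0],"fingers":0},{"linear":[0.1,0,0],"delta_rot":[0,0,0],"fingers":0},{"linear":[0,0,0],"delta_rot":[0,0,0],"fingers":0},{"linear":[0,0,0],"delta_rot":[0,0,0],"fingers":0}]'
```

```text
time: 16.65
tool_pos: [450.9, -83.9, 124.4]
tcp_rot: [-0.223, 1.57, 2.853]
contact_force: [0.2, 0.7, 0.9]
grip_width: 0.4
time: 17.15
tool_pos: [451.1, -83.9, 122.7]
tcp_rot: [2.521, 1.571, -0.685]
contact_force: [-0.3, 0.6, 0.3]
grip_width: 0.5
```

```bash
python3 -m crank '[{"linear":[0.1,0,0],"delta_rot":[0,0,0],"fingers":0},{"linear":[0,0,0],"delta_rot":[0,0,0],"fingers":0},{"linear":[0.1,0,0],"delta_rot":[0,0,0],"fingers":0},{"linear":[0,0,0],"delta_rot":[0,0,0],"fingers":0},{"linear":[0,0,0],"delta_rot":[0,0,0],"fingers":0}]'
python3 -m crank '[{"linear":[0.1,0,0],"delta_rot":[0,0,0],"fingers":0},{"linear":[0,0,0],"delta_rot":[0,0,0],"fingers":0},{"linear":[0,0,0],"delta_rot":[0,0,0],"fingers":0},{"linear":[0,0,0],"delta_rot":[0,0,0],"fingers":0},{"linear":[0,0,0],"delta_rot":[0,0,0],"fingers":0}]'
```

```text
time: 17.65
tool_pos: [451.1, -83.9, 120.7]
tcp_rot: [2.595, 1.571, -0.612]
contact_force: [0.0, -0.2, -0.3]
grip_width: 0.7
time: 18.15
tool_pos: [451.1, -84.0, 120.0]
tcp_rot: [2.672, 1.57, -0.534]
contact_force: [-0.9, 0.3, 5.3]
grip_width: 0.2
```

The stop was felt at TCP z 120.0, exactly where a level lever is expected. A half-millimetre firmer, then retreat.

```bash
python3 -m crank '[{"linear":[0.05,0,0],"delta_rot":[0,0,0],"fingers":0},{"linear":[0,0,0],"delta_rot":[0,0,0],"fingers":0},{"linear":[0,0,0],"delta_rot":[0,0,0],"fingers":0},{"linear":[0,0,0],"delta_rot":[0,0,0],"fingers":0},{"linear":[0,0,0],"delta_rot":[0,0,0],"fingers":0}]'
python3 -m crank '[{"linear":[-0.5,0,0],"delta_rot":[0,0,0],"fingers":0},{"linear":[-2,0,0],"delta_rot":[0,0,0],"fingers":0},{"linear":[-3,0,0],"delta_rot":[0,0,0],"fingers":0},{"linear":[-3,0,0],"delta_rot":[0,0,0],"fingers":0},{"linear":[-3.5,0,0],"delta_rot":[0,0,0],"fingers":0}]'
python3 -m crank '[{"linear":[0,0,0.4],"delta_rot":[0,0,0],"fingers":0},{"linear":[0,0,0],"delta_rot":[0,0,0],"fingers":0},{"linear":[0,0,0],"delta_rot":[0,0,0],"fingers":0},{"linear":[0,0,0],"delta_rot":[0,0,0],"fingers":0},{"linear":[0,0,0],"delta_rot":[0,0,0],"fingers":0}]'
python3 - <<'E'
from meas import *
c=capture("wrist");s=capture("scene")
a=cv2.resize(c["image"][0:260,190:450],(520,520));d=cv2.resize(s["image"][180:260,275:355],(260,260),interpolation=2)
cv2.imwrite("pics/fin.png",np.hstack([a,cv2.copyMakeBorder(d,0,260,0,0,0)]))
E
```

```text
time: 18.65
tool_pos: [451.1, -83.9, 119.8]
tcp_rot: [2.697, 1.57, -0.509]
contact_force: [-2.3, 1.1, 8.3]
grip_width: 0.6
time: 19.15
tool_pos: [450.6, -83.8, 239.9]
tcp_rot: [-0.279, 1.569, 2.797]
contact_force: [0.6, -0.9, 0.3]
grip_width: 0.3
time: 19.65
tool_pos: [446.7, -83.6, 238.3]
tcp_rot: [-0.263, 1.569, 2.814]
contact_force: [0.5, -0.0, 0.3]
grip_width: 0.4
```

View pics/fin.png

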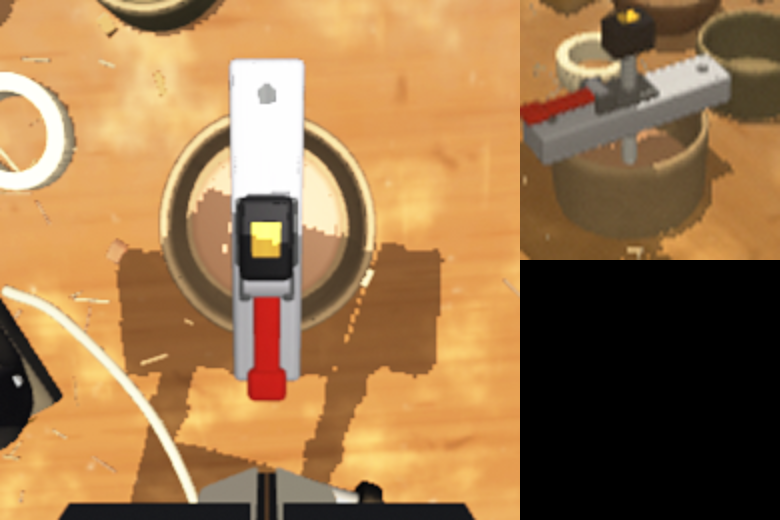

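The lever lies flat along the beam, the probe is in the pot, the gauge is still centred (beam and rim both at crop x 267), and the robot is clear. Handing in.

```bash
python3 -c "
from plant import workorder
print(workorder.close_job())"
```

```text
the job is handed in; nothing more can be done
None
```

The gauge is standing across the middle of the large pot's rim with its probe on the clay and the red lever locked. The job was handed in at about 20 s of the 51 s allowed. I carried the gauge over by its knob, set it on the rim with the probe up, lowered the probe, released it, and only then pressed the lever down.

**Last checks that agreed:**
- **Centring:** after I let go, the beam and rim centres agreed within about 0.2 mm, and the last picture showed them still aligned.
- **Probe:** it stopped at about 46 mm of travel, inside the expected 41–58 mm. The contact force there jumped to 8.6 N, a little firmer than a bare touch.
- **Lever:** it stopped exactly where a level lever should be, pressed with up to 8.3 N, and looks flat in the last picture.
- **Surroundings:** I saw no sign that the pot had moved. The tape roll and green pot look undisturbed, but the bowl was mostly outside the last picture.

**What disagreed or went over:**
- The top camera differed from the wrist camera by 3–6 mm, and combining them put the rim at 41 mm high instead of 60 mm. I used the wrist camera for placement, which gave 58.6 mm.
- The knob's top measured 111–115 mm high, slightly below the 115–127 mm the description implies.
- I viewed 14 pictures, over the budget of 10.

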